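# Set the cell-carriage guide with the gauge and load the sample cells

## Task

Set up the cell carriage of the analyser: stand the T-shaped setting gauge in its channel and turn the eccentric bolt until the sliding jaw leaves the gauge about 1 mm of play, then prove it by sliding the gauge along the channel floor from the closed end, through the middle, to the open end. Put the gauge back upright in its low black case, and stand every rectangular sample cell from the tray in the channel, long side along it, down on the floor. Leave the jaw at that setting and leave the round vials and the other bench things where they are.

Things in the scene. Friction and masses are not known exactly. Their poses are not given: they have to be found in the camera images.
- channel (a point): centre of the carriage's channel floor, 10 mm above the bench. x runs along the channel from closed end (robot's left) to open end, y towards the fixed fence, z up. Channel 180 mm long: dark stop block closes it at x = -85 mm, open at +90. Fence and jaw: upright faces 12 mm high, then a 5 mm flared lead-in (tops 17 mm above the floor). Carriage: fixed grey plate 200 x 130 mm
- fence_face (a point): middle of the fixed fence's channel face, 13 mm to +y of the channel centre, 6 mm above the channel floor; axes as the channel's. The gap is the distance along y from jaw_face to here
- jaw_face (a point): middle of the sliding jaw's channel face, 6 mm above the channel floor; axes as the channel's. The jaw is an aluminium bar 180 x 30 mm that slides along y only, driven both ways by the eccentric bolt
- cam_grip (a point): centre of the eccentric bolt's upright grip bar, on the turning axis, 43 mm above the bench and 61 mm to -y of the channel centre. The dark bar is 14 mm thick (its x), 44 mm long (its y), 30 mm tall (28 to 58 mm above the bench). Pinch it from above across its thickness
- cam (a joint): angle of the eccentric bolt, 0 to 2.9 rad, growing clockwise seen from above. Turning clockwise closes the gap: gap = 28 mm + 8 mm x cos(angle), i.e. 36 mm at 0. It stays where it is left (friction 0.15 N m)
- gauge_center (a point): setting gauge, 180 g: steel foot 50 mm (x) by 25 mm (y) by 16 mm tall with a square black stem 16 x 16 mm rising from its middle to 58 mm above the underside. This point is on the stem's axis, 28 mm above the underside. Starts standing on the bench at the robot's right. The 25 mm goes across the channel
- gauge_case_in (a point): centre of the inner floor of the gauge's case, a low open black box 100 (x) by 80 (y) by 14 mm, walls and floor 4 mm, fixed to the bench at the robot's right
- tray_in (a point): centre of the inner floor (4 mm above the bench) of the white compartment tray, fixed at the robot's left, 110 (x) by 200 (y) by 22 mm, walls 4 mm; 2 (x) by 3 (y) compartments, pitch 53 by 65 mm. It holds the cells and two round vials (24 mm wide, 36 mm tall) that stay there
- cell0_center (a point): capped clear sample cell, a block 30 mm (its x) by 24 mm (its y) by 44 mm tall, 50 g; this point is its centre, 22 mm above its underside. It starts standing in a compartment of the tray (long side roughly along the tray's x). 2 to 4 cells are present; absent ones read None
- cell1_center (a point): capped clear sample cell, a block 30 mm (its x) by 24 mm (its y) by 44 mm tall, 50 g; this point is its centre, 22 mm above its underside. It starts standing in a compartment of the tray (long side roughly along the tray's x). 2 to 4 cells are present; absent ones read None
- cell2_center (a point): capped clear sample cell, a block 30 mm (its x) by 24 mm (its y) by 44 mm tall, 50 g; this point is its centre, 22 mm above its underside. It starts standing in a compartment of the tray (long side roughly along the tray's x). 2 to 4 cells are present; absent ones read None
- cell3_center (a point): capped clear sample cell, a block 30 mm (its x) by 24 mm (its y) by 44 mm tall, 50 g; this point is its centre, 22 mm above its underside. It starts standing in a compartment of the tray (long side roughly along the tray's x). 2 to 4 cells are present; absent ones read None
- vial0: round glass vial in the tray, 24 mm across, 36 mm tall, origin under its centre; to be left alone
- vial1: second such vial; to be left alone
- beaker: glass beaker, 66 mm across, 70 mm tall; bystander, origin under its centre
- driver: screwdriver, 170 mm long, lying beyond the carriage; bystander
- dish: shallow white dish, 80 mm across, 18 mm tall; bystander
- reagent: amber bottle, 60 mm across, 130 mm tall; bystander
- jar: white jar, 52 mm across, 60 mm tall; bystander
Not all that is in view belongs to the job. What is shaped like the part that bears gauge_center but blue or purple is not meant.

How it is judged (in metres and radians):
On the way, in this order (a step that is already met when the one before it is completed fails the run):
1. the gap is set and the gauge stands on the channel floor towards the closed end (y of jaw_face in the frame of fence_face between -0.0272 and -0.0252 m and y of gauge_center in the frame of channel between -0.02 and 0.02 m and z of gauge_center in the frame of channel between 0.022 and 0.032 m and x of gauge_center in the frame of channel between -0.075 and -0.03 m), for 0.2 s.
2. the gauge passes the middle of the channel, on its floor (y of jaw_face in the frame of fence_face between -0.0272 and -0.0252 m and y of gauge_center in the frame of channel between -0.02 and 0.02 m and z of gauge_center in the frame of channel between 0.022 and 0.032 m and x of gauge_center in the frame of channel between -0.02 and 0.02 m).
3. the gauge reaches the open end half, on the channel floor (y of jaw_face in the frame of fence_face between -0.0272 and -0.0252 m and y of gauge_center in the frame of channel between -0.02 and 0.02 m and z of gauge_center in the frame of channel between 0.022 and 0.032 m and x of gauge_center in the frame of channel between 0.03 and 0.09 m), for 0.2 s.
At the end, for the whole second after the job is handed in: The gap between jaw and fence is 25.2 to 27.2 mm (0.2 to 2.2 mm of play for the gauge), the gauge stands upright in its case, and every sample cell present stands on the channel floor between its ends, upright, long side along it (y of jaw_face in the frame of fence_face between -0.0272 and -0.0252 m and x of gauge_center in the frame of gauge_case_in between -0.046 and 0.046 m and y of gauge_center in the frame of gauge_case_in between -0.036 and 0.036 m and z of gauge_center in the frame of gauge_case_in between 0.02 and 0.033 m and angle between gauge_center's own z axis and vertical below 0.15 rad and velocity of joint cam below 0.05 rad/s and x of cell0_center in the frame of channel between -0.073 and 0.08 m and y of cell0_center in the frame of channel between -0.016 and 0.016 m and z of cell0_center in the frame of channel between 0.018 and 0.026 m and angle between each of cell0_center, cell1_center, cell2_center, cell3_center's own z axis and vertical below 0.12 rad and x of cell1_center in the frame of channel between -0.073 and 0.08 m and y of cell1_center in the frame of channel between -0.016 and 0.016 m and z of cell1_center in the frame of channel between 0.018 and 0.026 m and x of cell2_center in the frame of channel between -0.073 and 0.08 m and y of cell2_center in the frame of channel between -0.016 and 0.016 m and z of cell2_center in the frame of channel between 0.018 and 0.026 m and x of cell3_center in the frame of channel between -0.073 and 0.08 m and y of cell3_center in the frame of channel between -0.016 and 0.016 m and z of cell3_center in the frame of channel between 0.018 and 0.026 m); the robot touches nothing.
It fails at once if a vial was moved more than 30 mm (distance of any of vial0, vial1 from where it was at the start of the episode above 0.03 m).
It fails at once if another bench thing (beaker, screwdriver, dish, bottle or jar) was moved more than 30 mm (distance of any of beaker, driver, dish, reagent, jar from where it was at the start of the episode above 0.03 m).
Of cell0, cell1, cell2, cell3 only 2 to 4 are there at a start; the rules pass over those that are not, and their reading is None.
At some moment in a run one of gauge may be knocked a few centimetres aside while the robot is not near it.
It also fails if it takes over 210 s, if anything falls off the work surface, if the arm or the gripper's body presses on something with over 40 N, if the wrist force passes 120 N, or if a joint passes its speed limit or range.

## Robot

A 6-joint arm with a two-finger parallel gripper is mounted at the origin on the work surface. World frame = base frame: x ahead of the robot, y to its left, z up, the work surface at z = 0. Lengths are in mm, angles in rad, forces in N, time in s.
With the tool pointing down it reaches from about 275 to 825 mm from the base axis. Payload 5.2 kg.
Tool frame: the origin (TCP) lies at the very end of the fingers, on their centre line; the grasp point (between the pads) lies 19 mm behind it; z points along the fingers, y is the line along which they close (so a half turn about z gives the same grasp; the last joint's range is limited). The gripper opens to 93 mm and grips with 3 to 60 N. Pads are 15 mm wide; open, the fingers measure 128 mm over their backs; the gripper's body (75 mm by 188 mm) begins 65 mm behind the grasp point.
Start: joints at [-1.447, 0.259, 1.535, -0, 1.348, -0.203], TCP at [176.579, -520.888, 190.853] pointing down, gripper open.
Joint ranges: [-3.14, 3.14], [-0.91, 2.08], [0.19, 2.58], [-1.22, 4.36], [0.22, 2.71], [-3.12, 3.12]. Speed limits (rad/s): [2.57, 2.57, 3.14, 3.14, 3.14, 3.14].

## Interface

Orientations are given as [roll, pitch, yaw] about the fixed x, y, z axes, in that order (R = Rz(yaw) Ry(pitch) Rx(roll)).
In Python, from bench import robot gives the robot as it stands. The module is installed in compiled form; this text tells all that it offers. Calls block until the motion is done:
- robot.move_ptp(position, orientation): joint-space move of the TCP to a pose.
- robot.move_linear(position, ori=None, speed=150, f_stop=None): straight line of the TCP; ori=None keeps the orientation; speed is the mean speed in mm/s. With f_stop (N) it stops when the force on the tool has changed by that much, and returns True; else False.
- robot.move_j(angles): joint-space move.
- robot.move_gripper(opening): opening from 0.0 (shut) to 1.0 (fully open); the grip force is fixed at half the most; returns when the fingers have stopped.
- robot.sleep(seconds).
- robot.inverse_kinematics(position, orientation): joint angles nearest the present ones, or None.
- robot.get_image(name): name is "side" or "top"; returns a dict with "img" (400x640x3 uint8, blue, green, red), "fovy" (degrees; the focal length in pixels is half the picture's height over the tangent of half this angle, whatever the lens; pixels are square), "cx", "cy" (the principal point, pixels), "k1" (the pictures are not rectified: a ray, as slopes to the right and down, at radius r is drawn at 1 + k1 r^2 times it, then the intrinsics apply), "eye" and "orientation" of the camera in the world. Camera axes: x right, y down, z forward; pixel columns grow to the right and rows downward; lengths in mm; the calibration is good to about 2 mm. A picture is of the moment at which its call begins. There is no depth.
A pose or a line that the arm cannot do raises robot.MotionError and nothing moves.
- robot.hand_in(): hands the job in; it is judged then, once.
Readings, each from a call of its own:
- robot.current_t(): time.
- robot.current_qpos(): joint angles.
- robot.current_joint_vel(): joint speeds.
- robot.current_joint_efforts(): joint torques, N m.
- robot.current_tcp_pos(): TCP position.
- robot.current_eef_rot(): TCP orientation.
- robot.current_contact_force(): force on the tool from outside, world axes, zero at the start.
- robot.current_ft_torque(): the same for the moment, N m.
- robot.current_gripper_width(): opening from 0.0 (shut) to 1.0 (fully open).
- robot.current_finger_force(): force on a finger pad.
Only numpy, scipy, OpenCV 4.12 (cv2) and the standard library are available. Lean on these libraries where they do the work, as an engineer would, in place of code of your own. Each camera call takes 0.05 s, during which the arm holds its last target. There are 200 camera calls.

## Working session

There is one attempt and no reset: what is moved stays moved. The work goes in short steps, each a Python script; the robot and the scene stay as the last script left them, time stands still between calls to the robot, and variables do not carry over. Pictures are saved under pics/ and viewed, at most 14 in all, crops included, and the job is handed in when it is done.

```bash
mkdir -p pics
cat > h.py <<'E'
import numpy as np, cv2
from scipy.spatial.transform import Rotation as Rot
from bench import robot
def cam(d):
    h=d["img"].shape[0]; f=h/2/np.tan(np.radians(d["fovy"])/2)
    o=np.array(d["orientation"],float)
    R=Rot.from_euler('xyz',o).as_matrix() if o.shape==(3,) else o
    return f,R,np.array(d["eye"],float)
def proj(d,P):
    f,R,e=cam(d); p=(np.atleast_2d(P)-e)@R; s=p[:,:2]/p[:,2:]
    s=s*(1+d["k1"]*(s**2).sum(1,keepdims=True)); return s*f+[d["cx"],d["cy"]]
def unproj(d,px,z):
    f,R,e=cam(d); t=(np.atleast_2d(px)-[d["cx"],d["cy"]])/f; s=t.copy()
    for _ in range(20): s=t/(1+d["k1"]*(s**2).sum(1,keepdims=True))
    w=np.c_[s,np.ones(len(s))]@R.T; return e+w*((z-e[2])/w[:,2])[:,None]
def snap(n,f):
    d=robot.get_image(n); cv2.imwrite(f"pics/{f}.png",d["img"]); np.save(f"pics/{f}.npy",d,allow_pickle=True); return d
def load(f): return np.load(f"pics/{f}.npy",allow_pickle=True).item()
E
python3 - <<'E'
from h import *
for n in("top","side"):
    d=snap(n,n+"0"); print({k:v for k,v in d.items() if k!="img"}); print(proj(d,[[400,0,0],[400,100,0]]))
E
```

```text
{'fovy': 46.5899330719787, 'cx': 319.3818308410545, 'cy': 193.15239473992764, 'k1': -0.0029830949901943887, 'eye': array([ 469.69720094,  -34.80256467, 1373.30865876]), 'orientation': array([-3.11109943,  0.00625561, -1.54969963])}
[[310.00438854 230.69519091]
 [276.14943772 229.96776016]]
{'fovy': 53.47159926671561, 'cx': 322.6391172310623, 'cy': 195.43105884945703, 'k1': -0.08917322021110888, 'eye': array([ 25.91050418, 627.55395174, 669.77717699]), 'orientation': array([-2.19086715, -0.02169068, -2.45788023])}
[[359.81656683 246.76337651]
 [335.05516629 269.30468568]]
```

View pics/top0.png

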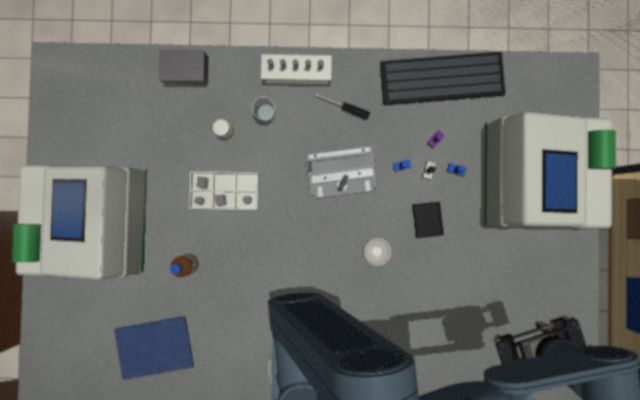

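View pics/side0.png

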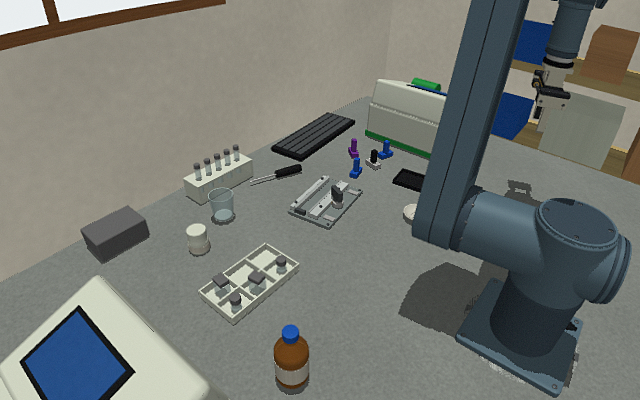

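The four T shapes in the top view are blue (402,166), purple (436,139), blue (457,170), and a light foot with a black stem (430,170). The last one matches the description. The carriage is at (341,172), the case at (428,220) and the tray at (224,190). I'll confirm in an enlarged crop.

Run:
```python
from h import *
i=load("top0")["img"]; s=load("side0")["img"]
a=cv2.resize(i[125:245,295:475],(780,520),interpolation=cv2.INTER_CUBIC)  # x4.333
cv2.imwrite("pics/c1.png",a)
b=cv2.resize(i[160:220,180:270],(780,520),interpolation=cv2.INTER_CUBIC) # 8.667
cv2.imwrite("pics/c2.png",b)
```

```text
(no output)
```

View pics/c1.png

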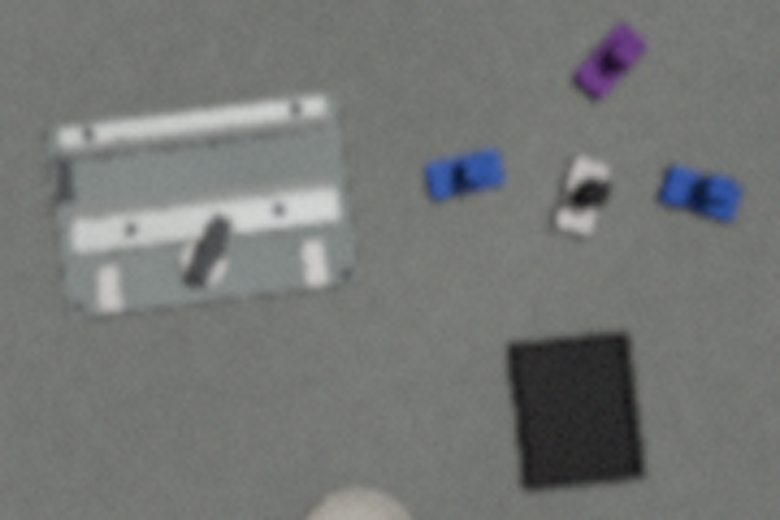

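View pics/c2.png

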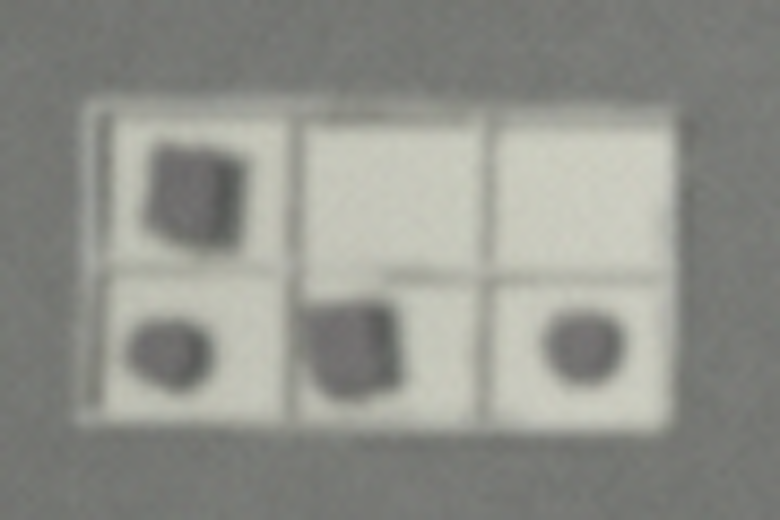

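The crop confirms the gauge: steel foot with a black stem, foot centre at about crop (583,197). The three similar shapes are blue or purple. There are two square-capped cells at tray crop (200,195) and (350,345), and two round vials. Next I'll compute positions.

```bash
cat >> h.py <<'E'
def c1(p): return np.array(p,float)/4.3333+[295-.39,125-.39]
def c2(p): return np.array(p,float)/8.6667+[180-.44,160-.44]
E
python3 - <<'E'
from h import *
np.set_printoptions(precision=1,suppress=True)
d=load("top0"); U=lambda p,z:unproj(d,p,z)[:,:2]
def show(n,p): print(n,p.tolist() if 0 else p, "mean",p.mean(0))
pl=U(c1([[52,125],[335,95],[355,280],[70,315]]),10); show("plate",pl); print("len",np.linalg.norm(pl[0]-pl[1]),np.linalg.norm(pl[1]-pl[2]))
for n,a,b in(("fence",(57,138),(330,105)),("jaw",(72,235),(342,202))):
    q=U(c1([a,b]),27); v=q[1]-q[0]; show(n,q); print(np.linalg.norm(v),"ang",np.arctan2(v[1],v[0]))
q=U(c1([[190,278],[220,222]]),58); show("grip",q); v=q[1]-q[0]; print(np.linalg.norm(v),np.arctan2(v[1],v[0]))
q=U(c1([[575,158],[608,165],[592,237],[557,228]]),16); show("foot",q)
q=U(c1([[575,232],[591,161]]),16); v=q[1]-q[0]; print(np.linalg.norm(v),"ang",np.arctan2(v[1],v[0]))
show("case",U(c1([[508,343],[628,333],[645,475],[524,488]]),14))
show("tray",U(c2([[80,98],[680,105],[672,432],[78,422]]),22))
# cap corners z 48
show("cellA",U(c2([[152,148],[222,150],[212,242],[146,228]]),48)); show("cellB",U(c2([[305,305],[370,302],[375,390],[322,388]]),48))
show("vials",U(c2([[165,352],[583,347]]),40))
s=load("side0")
a=cv2.resize(s["img"][130:240,280:420],(764,600),interpolation=cv2.INTER_CUBIC)
b=cv2.resize(s["img"][235:335,190:310],(720,600),interpolation=cv2.INTER_CUBIC)
cv2.imwrite("pics/s1.png",a);cv2.imwrite("pics/s2.png",b)
E
```

```text
plate [[ 627.2   14.7]
 [ 651.6 -177.1]
 [ 526.1 -192.9]
 [ 498.4   -0.4]] mean [575.8 -88.9]
len 193.32277684651407 126.44091349788388
fence [[ 616.6   10.5]
 [ 642.5 -172.1]] mean [629.5 -80.8]
184.4440833102374 ang -1.4297218446854352
jaw [[ 551.6   -1. ]
 [ 577.5 -181.3]] mean [564.6 -91.1]
182.1675425087786 ang -1.428286720882358
grip [[523.2 -79.5]
 [560.3 -98.4]] mean [541.7 -88.9]
41.60691900239742 -0.47133681907022135
foot [[ 611.4 -339.2]
 [ 607.1 -361.5]
 [ 558.2 -351.4]
 [ 563.8 -327.7]] mean [ 585.1 -344.9]
49.276096893794225 ang -0.2068102831142509
case [[ 485.6 -296.2]
 [ 494.  -377. ]
 [ 398.7 -389.7]
 [ 388.3 -308.5]] mean [ 441.7 -342.8]
tray [[567.9 357.2]
 [569.7 154.8]
 [459.6 154.7]
 [458.8 354.7]] mean [514.  255.4]
cellA [[549.9 325.4]
 [549.7 302.2]
 [519.3 304.6]
 [523.4 326.6]] mean [535.6 314.7]
cellB [[499.1 273.3]
 [500.6 251.8]
 [471.6 249.4]
 [471.9 266.9]] mean [485.8 260.4]
vials [[482.7 321.2]
 [487.3 182.4]] mean [485.  251.8]
```

View pics/s1.png

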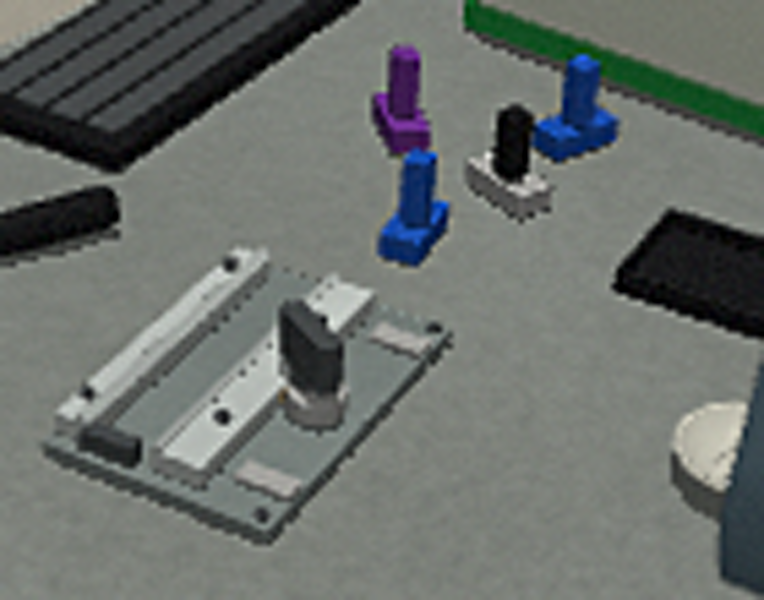

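View pics/s2.png

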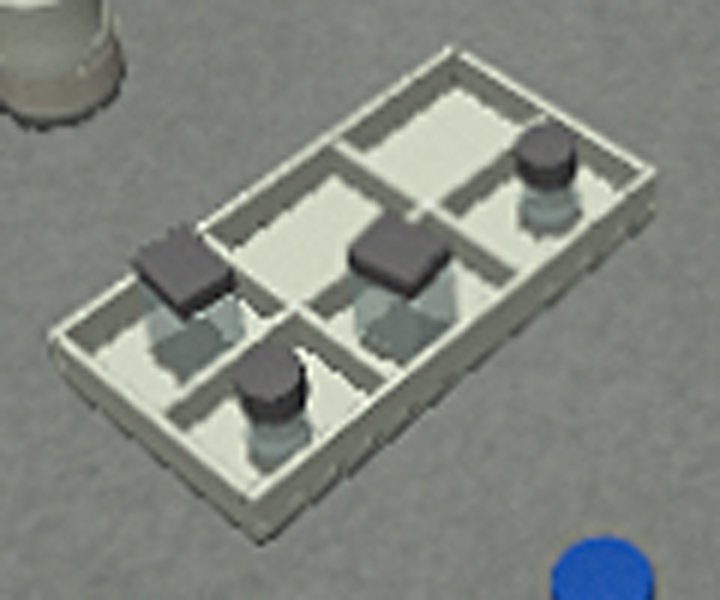

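Side crops: gauge stem top at s1 (515,110), cam grip bar top at about s1 (310,320), cell caps at s2 (185,264) and (400,250), vials at s2 (270,365) and (547,150). I'll cross-check these against the top view.

Run:
```python
from h import *
np.set_printoptions(precision=1,suppress=True)
s=load("side0")
f1=lambda p:np.array(p,float)/5.457+[279.6,129.6]; f2=lambda p:np.array(p,float)/6+[189.6,234.6]
for n,p,z in(("grip",f1((310,322)),58),("stem",f1((515,110)),58),("A",f2((185,264)),48),("B",f2((400,250)),48),("v",f2((270,355)),40),("v",f2((547,145)),40)): print(n,unproj(s,p,z)[0])
print("foot corners",unproj(s,f1([[468,165],[485,152],[550,185],[522,205]]),16)[:,:2])
print("plate",unproj(s,f1([[42,447],[268,540],[450,335]]),10)[:,:2])
print("fence top ends",unproj(s,f1([[65,412],[258,250]]),27)[:,:2],"jaw",unproj(s,f1([[180,452],[355,283]]),27)[:,:2])
# IK for candidate yaw
q0=robot.current_qpos(); print(q0,robot.current_eef_rot())
for n,p,ys in(("gauge",(585,-345,40),[-.207,-.207+np.pi/2]),("chan",(595,-30,60),[-1.429,0.142]),("cam",(542,-90,40),[-1.43-.0,-.47,-.47-1.2]),("cell",(536,315,60),[0,1.57])):
  for y in ys:
    for k in(0,np.pi):
      yy=y+k; q=robot.inverse_kinematics(p,[np.pi,0,yy]); print(n,round(yy,2),None if q is None else np.round(q[5],2))
```

```text
grip [548.8 -94.6  58. ]
stem [ 591.5 -346.9   58. ]
A [538.3 314.8  48. ]
B [486.6 261.2  48. ]
v [490.8 318.4  40. ]
v [489.7 184.7  40. ]
foot corners [[ 614.3 -337.7]
 [ 615.3 -357.5]
 [ 564.6 -350.7]
 [ 564.7 -320.5]]
plate [[ 623.6   22.5]
 [ 494.5    5.1]
 [ 525.7 -190.7]]
fence top ends [[ 618.9   10.2]
 [ 639.6 -167.8]] jaw [[ 555.3   -2.4]
 [ 579.6 -176.5]]
[-1.4  0.3  1.5  0.   1.3 -0.2] [-3.1 -0.   0.3]
gauge -0.21 1.08
gauge 2.93 -2.06
gauge 1.36 -0.49
gauge 4.51 2.65
chan -1.43 2.76
chan 1.71 -0.38
chan 0.14 1.19
chan 3.28 -1.95
cam -1.43 2.63
cam 1.71 -0.51
cam -0.47 1.67
cam 2.67 -1.47
cam -1.67 2.87
cam 1.47 -0.27
cell 0 1.92
cell 3.14 -1.22
cell 1.57 0.35
cell 4.71 -2.79
```

```bash
cat >> h.py <<'E'
C=np.array([603.5,-84.]); A=-1.429
ex=np.array([np.cos(A),np.sin(A)]); ey=np.array([-ex[1],ex[0]])
YC=A+np.pi   # yaw with fingers across the channel
def ch(x,y,z): return [*(C+x*ex+y*ey),z]
def toch(p): v=np.array(p[:2])-C; return np.array([v@ex,v@ey])
def down(y): return [np.pi,0,y]
def st(m=""):
    print(m,"t%.1f"%robot.current_t(),np.round(robot.current_tcp_pos(),1),"ch",np.round(toch(robot.current_tcp_pos()),1),"w%.3f"%robot.current_gripper_width(),"F",np.round(robot.current_contact_force(),1),"T",np.round(robot.current_ft_torque(),2),"ff",np.round(robot.current_finger_force(),1))
E
python3 - <<'E'
from h import *
y=-.207+np.pi
robot.move_gripper(.5)
robot.move_ptp([588,-344.5,110],down(y)); 
print(robot.move_linear([588,-344.5,25],speed=100,f_stop=10)); st("at")
robot.move_gripper(0); st("grip")
robot.move_linear([588,-344.5,130]); st("lift")
robot.move_ptp(ch(-45,-4,130),down(YC)); st("over")
snap("side","side1");d=snap("top","top1")
cv2.imwrite("pics/s3.png",cv2.resize(load("side1")["img"][90:240,280:420],(560,600),interpolation=cv2.INTER_CUBIC))
E
```

```text
False
at t3.7 [ 588.5 -345.    25.8] ch [256.2 -51.7] w0.496 F [ 0.2 -0.4 -0.7] T [ 0.07 -0.17 -0.01] ff 0.0
grip t4.3 [ 588.  -344.5   25.2] ch [255.7 -52.1] w0.160 F [-1.2  0.2  0.9] T [ 0.09 -0.09  0.06] ff 29.8
lift t5.1 [ 587.3 -344.   128.7] ch [255.1 -52.8] w0.164 F [-0.6  0.4 -2.2] T [ 0.04 -0.14  0.01] ff 29.8
over t6.6 [593.2 -40.5 129.6] ch [-44.5  -4.1] w0.164 F [-0.3 -0.7 -1.8] T [-0.08 -0.06 -0.02] ff 29.8
```

View pics/s3.png

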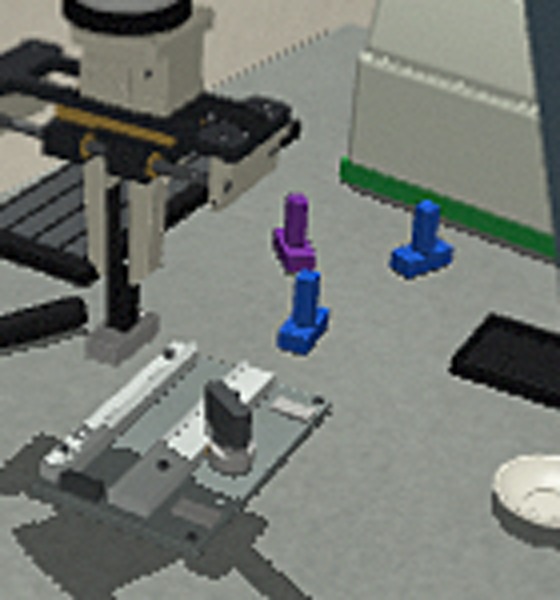

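The gauge is held upright with its foot parallel to the channel. I'll lower it, then find the fence by contact.

Run:
```python
from h import *
robot.move_linear(ch(-45,-4,58),speed=100)
r=robot.move_linear(ch(-45,-4,31),speed=25,f_stop=6); robot.sleep(.2); st("down %s"%r)
z=robot.current_tcp_pos()[2]
if 31<z<39:
    x,y=toch(robot.current_tcp_pos())
    robot.move_linear(ch(-45,y,z+1.5),speed=20)
    r=robot.move_linear(ch(-45,y+16,z+1.5),speed=12,f_stop=5); st("fence %s"%r)
    r=robot.move_linear(ch(-45,y-22,z+1.5),speed=12,f_stop=8); st("jaw %s"%r)
```

```text
down True t8.6 [593.2 -39.9  35. ] ch [-45.1  -4. ] w0.166 F [-0.   0.5  5. ] T [ 0.01 -0.33 -0.06] ff 30.0
fence True t9.6 [598.1 -39.1  35.5] ch [-45.2   1. ] w0.163 F [-0.9 -0.1 -1.8] T [-0.08 -0.02 -0.01] ff 29.9
jaw True t10.9 [586.  -40.9  36.8] ch [-45.2 -11.2] w0.164 F [ 4.3  2.  -0.4] T [ 0.23 -0.87  0.02] ff 30.2
```

Run:
```python
from h import *
robot.move_linear(ch(-45,0,36.5),speed=30)
r=robot.move_linear(ch(-45,0,32),speed=20,f_stop=4); st("down %s"%r)
robot.move_gripper(.35); robot.move_linear(ch(-45,0,110)); 
y0=-.47+np.pi
robot.move_ptp(ch(0,-61,110),down(y0)); 
r=robot.move_linear(ch(0,-61,34),speed=80,f_stop=8); st("cam %s"%r)
robot.move_gripper(0); robot.sleep(.3); st("gripped"); print(robot.current_eef_rot())
```

```text
down True t11.7 [597.6 -39.1  35.4] ch [-45.3   0.5] w0.163 F [0.3 1.2 3.9] T [-0.   -0.1   0.09] ff 30.0
cam False t15.0 [543.6 -92.8  34.5] ch [  0.2 -60.5] w0.349 F [-0.1 -0.6  0.1] T [ 0.05 -0.15  0.  ] ff 0.0
gripped t16.0 [543.1 -92.6  34. ] ch [  0. -61.] w0.004 F [-0.  -0.7  0.2] T [ 0.01 -0.16  0.04] ff 0.0
[-3.14157579e+00 -2.52269945e-05  2.67161374e+00]
```

The grip missed: the fingers shut on nothing. I'll look.

Run:
```python
from h import *
snap("side","side2")
cv2.imwrite("pics/s4.png",cv2.resize(load("side2")["img"][110:240,270:420],(692,600),interpolation=cv2.INTER_CUBIC))
```

```text
(no output)
```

View pics/s4.png

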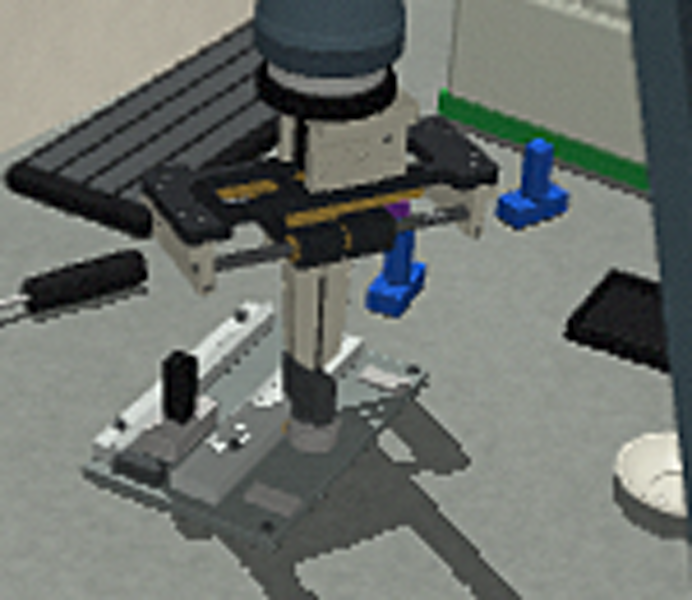

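Run:
```python
from h import *
np.set_printoptions(precision=0,suppress=True)
d=load("side2"); g=lambda P:(proj(d,P)-[269.6,109.6])*4.613
print("tcp",g([[543.1,-92.6,34],[543.1,-92.6,58],[543.1,-92.6,100]]))
def bar(c,a):
    u=np.array([np.cos(a),np.sin(a)]);n=np.array([-u[1],u[0]])
    return np.array([[*(np.array(c)+s*22*u+t*7*n),58] for s,t in((1,1),(1,-1),(-1,-1),(-1,1))])
for a in(-.47,-.47+1.57): print(a,g(bar((543,-92.6),a)))
t=load("top0"); print("top crop px",(proj(t,bar((543,-92.6),-.47))-[294.6,124.6])*4.333)
st(); print(robot.current_qpos())
for n in ("side0","side2"):
    i=load(n)["img"]; print(n,i[180:206,328:348].mean(2).astype(int)[::5])
```

```text
tcp [[312. 403.]
 [314. 370.]
 [317. 309.]]
-0.47 [[287. 353.]
 [309. 348.]
 [341. 387.]
 [320. 392.]]
1.1 [[285. 384.]
 [275. 371.]
 [342. 355.]
 [353. 368.]]
top crop px [[217. 214.]
 [236. 224.]
 [204. 283.]
 [185. 273.]]
 t16.1 [543. -93.  34.] ch [ -0. -61.] w0.007 F [ 0. -1.  1.] T [ 0. -0.  0.] ff 0.0
[-0.  0.  2.  0.  1. -1.]
side0 [[ 87 112 125 121 123 123 130  89 120 124 121 129 150 161 127 123 123 125
  125 127]
 [118 121 120 121  73  91  75  75 171 187 196 193 190 193 193 191 196 197
  174  92]
 [112 132 180  63  25  34  29  62  76  71  70  63 129 179  99  86  92 115
  122 119]
 [189 187 202 130  42  30  37  36  36  35  38  41  40  39  30 125 123 121
  121 120]
 [181 184 192 194 155  79  33  37  37  36  41  39  38  29  99 139 127 122
  118 121]
 [ 82  81 109 132  74  82  87  92  91  96  95  95  91  90  73 110 121 122
  125 129]]
side2 [[101 128 140 112 101  94 130 125 123 128 135  43 123 128 123 124 125 141
  143 145]
 [136 135 139 130 107  87 128 125 126 131  99  63 123 123 117 140 223 229
  200 106]
 [127 151 203  73  28  40  34  40  33  62  39  24 131 208 116 103 103 127
  138 131]
 [214 216 230 144  49  33  46  43  39  41  45  49  49  44  37 139 140 135
  136 139]
 [113 114 114 114 105  75  47  44  46  40  48  50  47  42  71  84  78  75
   72  74]
 [104 105  92  75  79 100 109 104 108 112 110 108 106 102  94  76  73  77
   80  75]]
```

Run:
```python
from h import *
np.set_printoptions(precision=0,suppress=True)
d=load("side1"); P=[593.2,-40.5]
print((proj(d,[[*P,z] for z in(104.6,120.6,129.6,140,162.6)])-[279.6,89.6])*4)
robot.move_linear(ch(0,-61,34)); st(); 
d=snap("top","top2"); s=load("side2")["img"][160:215,310:365]; t=d["img"][140:200,300:380]
o=np.hstack([cv2.resize(s,(400,400),interpolation=cv2.INTER_CUBIC),cv2.resize(t,(400,300),interpolation=cv2.INTER_CUBIC)[:400] if 0 else cv2.copyMakeBorder(cv2.resize(t,(400,300),interpolation=cv2.INTER_CUBIC),0,100,0,0,cv2.BORDER_CONSTANT)])
cv2.imwrite("pics/s5.png",o)
```

```text
[[126. 348.]
 [126. 327.]
 [127. 315.]
 [127. 301.]
 [127. 271.]]
 t16.3 [543. -93.  34.] ch [ -0. -61.] w0.001 F [ 1. -1. -0.] T [ 0. -0. -0.] ff 0.0
```

View pics/s5.png

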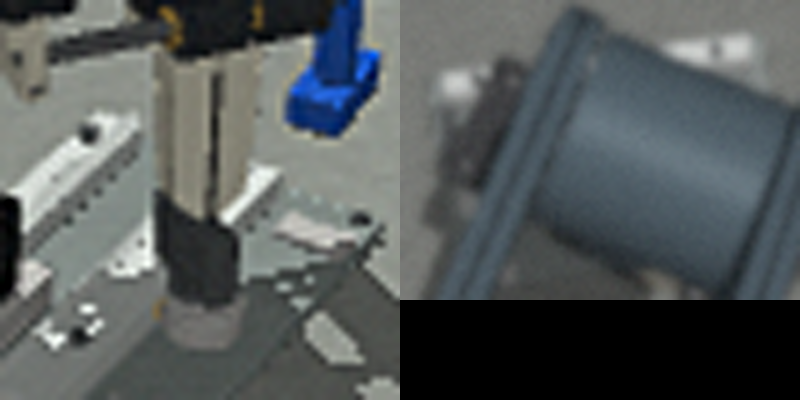

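Run:
```python
from h import *
robot.move_linear(ch(0,-61,120)); robot.move_gripper(.35); st()
np.set_printoptions(precision=0,suppress=True)
d=snap("side","side3"); cv2.imwrite("pics/s6.png",cv2.resize(d["img"][100:210,285:395],(600,600),interpolation=cv2.INTER_CUBIC))
p=robot.current_tcp_pos(); print((proj(d,[[p[0],p[1],z] for z in (120,145,58,34)])-[284.6,99.6])*5.4545)
```

```text
t17.8 [543.1 -92.6 120. ] ch [ -0. -61.] w0.350 F [0.1 0.8 0. ] T [ 0.02 -0.14  0.02] ff 0.0
[[295. 385.]
 [297. 341.]
 [289. 491.]
 [287. 531.]]
```

View pics/s6.png

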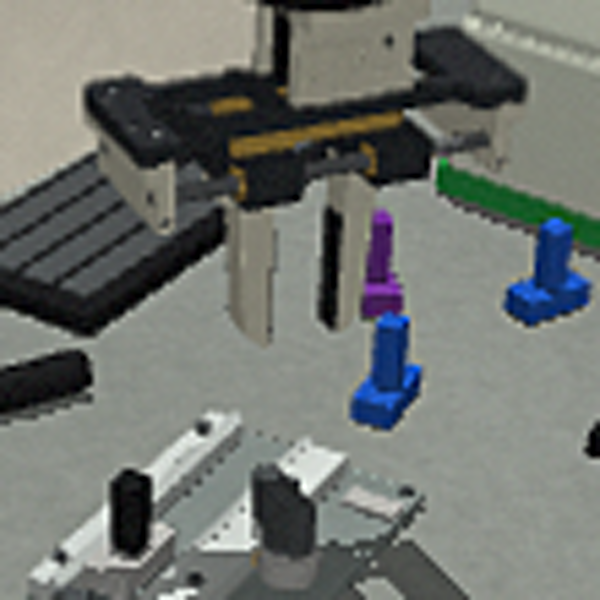

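The pictures explain the miss: the real fingertips are at about crop y 335, roughly 25 mm above where the reported TCP projects (295,385). The fingers therefore closed above the bar. I'll measure the offset by touching the bar's top (58 mm) with shut fingers.

Run:
```python
from h import *
robot.move_gripper(0); robot.move_linear(ch(0,-61,40),speed=100)
r=robot.move_linear(ch(0,-61,20),speed=10,f_stop=4); robot.sleep(.2); st("touch %s"%r)
robot.move_linear(ch(0,-61,60),speed=100)
```

```text
touch True t20.8 [543.1 -92.6  30.5] ch [  0. -61.] w0.005 F [-1.5  0.5  5.1] T [ 0.03 -0.03 -0.02] ff 2.7
```

```bash
cat >> h.py <<'E'
D=27.5  # real fingertips are this far above the reported TCP
def cz(x,y,z): return ch(x,y,z-D)
E
python3 - <<'E'
from h import *
robot.move_gripper(.35); st()
r=robot.move_linear(cz(0,-61,34),speed=60,f_stop=8); st("cam %s"%r)
robot.move_gripper(0); robot.sleep(.3); st("gripped"); print(robot.current_eef_rot()[2])
q=list(robot.current_qpos()); y0=robot.current_eef_rot()[2]
# try turning cw in small steps to +0.6 rad
for k in range(1,5):
    p=q.copy(); p[5]=q[5]+.15*k; robot.move_j(p); robot.sleep(.1); st("d %.2f yaw %.3f"%(.15*k,robot.current_eef_rot()[2]))
E
```

```text
t21.9 [543.1 -92.6  60. ] ch [  0. -61.] w0.350 F [-0.3  0.1 -0.8] T [-0.01 -0.12  0.01] ff 0.0
cam False t23.0 [543.5 -92.7   6.8] ch [  0.1 -60.6] w0.352 F [-0.2 -0.2 -0.1] T [ 0.01 -0.12 -0.02] ff 0.0
gripped t23.7 [543.7 -92.1   6.9] ch [ -0.5 -60.3] w0.146 F [1.8 5.1 1.4] T [ 0.86 -0.52  0.15] ff 29.4
2.671656990041959
d 0.15 yaw 2.525 t24.1 [543.8 -92.    6.8] ch [ -0.5 -60.2] w0.148 F [ 2.3  2.5 -0. ] T [ 0.47 -0.44 -0.  ] ff 29.6
d 0.30 yaw 2.376 t24.5 [543.9 -92.1   6.9] ch [ -0.4 -60.2] w0.145 F [ 1.4  2.8 -0.8] T [ 0.43 -0.6  -0.05] ff 29.8
d 0.45 yaw 2.226 t24.8 [543.9 -92.1   6.9] ch [ -0.4 -60.1] w0.148 F [ 2.4  1.6 -1.9] T [ 0.39 -0.72 -0.13] ff 29.9
d 0.60 yaw 2.076 t25.2 [543.9 -92.1   6.9] ch [ -0.4 -60.2] w0.147 F [ 3.1  2.4 -1.5] T [ 0.39 -0.74 -0.15] ff 29.9
```

Run:
```python
from h import *
q=list(robot.current_qpos())
th0=A+1.5*np.pi-robot.current_eef_rot()[2]; print(th0)
for th in [1.4,1.6,1.7,1.75,1.8,1.84,1.88,1.91,1.94,1.97,2.0,2.03]:
    p=q.copy(); p[5]=q[5]+th-th0; robot.move_j(p); robot.sleep(.15)
    T=np.mean([robot.current_ft_torque()[2] for _ in range(3)]); print("%.2f %.3f"%(th,T),np.round(robot.current_contact_force(),1))
    if T<-.27: break
st()
```

```text
1.2074313978035862
1.40 -0.126 [ 3.1  2.9 -2. ]
1.60 -0.140 [ 2.   2.7 -1.3]
1.70 -0.072 [ 2.6  2.1 -1.4]
1.75 0.040 [ 2.7  1.6 -1.2]
1.80 0.036 [ 2.4  0.8 -2.4]
1.84 0.035 [ 1.4  1.7 -0.8]
1.88 0.035 [ 1.7  0.8 -1.6]
1.91 0.097 [ 0.7  0.4 -1.8]
1.94 0.086 [ 1.4  1.2 -1.3]
1.97 0.120 [ 0.7  0.3 -1.3]
2.00 0.148 [ 1.1  1.2 -1. ]
2.03 0.224 [-0.2  0.2 -0.4]
 t30.1 [543.7 -92.2   6.9] ch [ -0.4 -60.4] w0.149 F [-0.2  0.2 -0.4] T [-0.03  0.05  0.22] ff 29.9
```

Run:
```python
from h import *
q=list(robot.current_qpos())
th0=A+1.5*np.pi-robot.current_eef_rot()[2]; print(th0)
for th in [2.0,1.95,1.9,1.85,1.80]:
    p=q.copy(); p[5]=q[5]+th-th0; robot.move_j(p); robot.sleep(.15); print(th,np.round(robot.current_ft_torque()[2],3))
robot.move_gripper(.35); robot.sleep(.2); st("rel")
robot.move_linear(cz(0,-61,140),speed=120)
robot.move_ptp(cz(-45,0,140),down(YC)); robot.move_ptp(cz(-200,0,250),down(YC))
d=snap("top","top3"); snap("side","side4")
t=cv2.resize(d["img"][140:210,300:440],(800,400),interpolation=cv2.INTER_CUBIC); cv2.imwrite("pics/t3.png",t)
```

```text
2.0292300545744917
2.0 0.11
1.95 0.083
1.9 0.083
1.85 0.027
1.8 0.002
rel t32.9 [543.7 -92.2   6.8] ch [ -0.4 -60.4] w0.348 F [0.4 0.6 0.2] T [ 0.02 -0.09 -0.02] ff 0.0
```

View pics/t3.png

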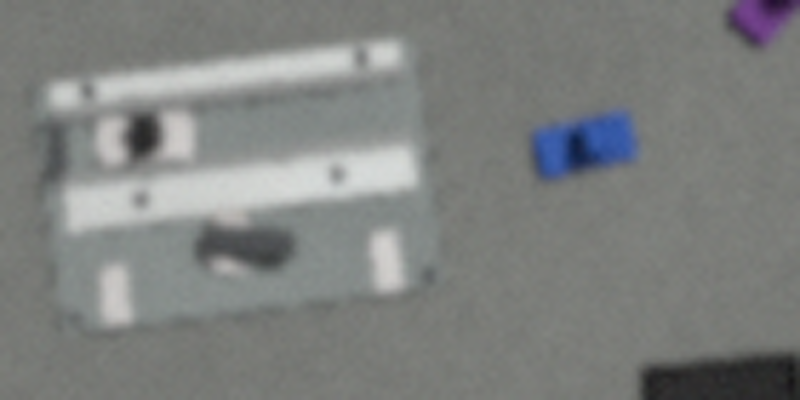

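The gauge stands in the channel near the closed end, with its foot centre at crop (146,136). The bar lies at (198,243)–(290,250), about 1.78 rad. I'll grip the stem properly and probe the play with fine steps.

Run:
```python
from h import *
robot.move_gripper(.35)
robot.move_ptp(cz(-45,0.3,110),down(YC))
r=robot.move_linear(cz(-45,0.3,36),speed=80,f_stop=8); robot.sleep(.2); st("at %s"%r)
robot.move_gripper(0); robot.sleep(.3); st("grip")
x,y=toch(robot.current_tcp_pos()); z=robot.current_tcp_pos()[2]
robot.move_linear(ch(x,y,z+.6),speed=10); robot.sleep(.2); st("lift")
def scan(sgn,n=24):
    y=0
    for k in range(n):
        robot.move_linear(ch(-45,y0+sgn*.4*k,z+.6),speed=8); robot.sleep(.1)
        f=np.mean([robot.current_contact_force() for _ in range(4)],0)[:2]@ey; yy=toch(robot.current_tcp_pos())[1]
        print("%.2f:%.1f"%(yy,f),end=" ")
        if f*sgn<-9: break
    print(); return yy
y0=y; y0=scan(1); y0=scan(-1)
y0=.5*(y0+y); st()
```

```text
at False t37.5 [597.9 -39.5   9.1] ch [-44.8   0.7] w0.353 F [ 0.2 -0.1  0.6] T [-0.01 -0.12 -0.02] ff 0.0
grip t38.2 [597.4 -39.4   8.6] ch [-45.    0.2] w0.165 F [-1.1  0.   2.9] T [-0.03  0.07  0.01] ff 30.0
lift t38.7 [597.3 -39.4   8.9] ch [-45.    0.1] w0.170 F [ 0.1 -0.2 -1.6] T [-0.09 -0.02  0.06] ff 30.0
0.26:0.4 0.66:-0.2 0.98:-0.3 1.07:-2.3 1.12:-5.0 1.12:-5.5 1.16:-7.4 1.14:-8.9 1.15:-9.7 
1.10:-3.5 1.04:-1.9 0.99:-0.1 0.05:0.9 -0.08:1.8 -0.18:3.9 -0.22:6.0 -0.21:7.5 -0.26:8.4 -0.28:8.9 -0.34:9.7 
 t45.9 [596.8 -39.6   9.5] ch [-44.9  -0.3] w0.173 F [ 9.3  3.1 -8.2] T [ 0.6  -1.92  0.15] ff 30.0
```

Free travel runs from about 0.0 to 1.02 mm, so the play is about 1.0 mm and the gap about 26 mm. Now I'll slide the gauge and put it in its case.

Run:
```python
from h import *
z=8.9
robot.move_linear(ch(-45,.5,z),speed=10); robot.sleep(.4); st("start")
y=.5
for x in range(-40,56,5):
    robot.move_linear(ch(x,y,z),speed=40)
    f=np.mean([robot.current_contact_force() for _ in range(3)],0)[:2]; y+=float(np.clip((f@ey)*.08,-.4,.4))
    if x%20==0: print(x,"y%.2f"%y,np.round([f@ex,f@ey],1))
    if abs(f@ex)>20: print("jam");break
robot.sleep(.5); st("end")
```

```text
start t46.7 [597.2 -39.3   8.7] ch [-45.1   0.1] w0.174 F [ 1.2 -0.1 -1.5] T [-0.08 -0.11 -0.06] ff 30.0
-40 y0.59 [-0.5  1.1]
-20 y0.43 [-0.8 -0.8]
0 y0.42 [-0.1  0.5]
20 y0.48 [-0.3  0.5]
40 y0.52 [ 0.5 -0.7]
end t52.7 [ 611.8 -138.3    8.9] ch [54.9  0.5] w0.171 F [ 1.1 -0.2 -2.2] T [-0.1  -0.25  0.05] ff 30.0
```

Run:
```python
from h import *
robot.move_linear(ch(55,.5,100),speed=120)
yw=.133+np.pi
robot.move_ptp([442,-343,100],down(yw)); st("over")
robot.move_linear([442,-343,15],speed=100)
r=robot.move_linear([442,-343,-3],speed=20,f_stop=5); st("down %s"%r)
robot.move_gripper(.35); robot.move_linear([442,-343,100],speed=120); st("up")
robot.move_ptp(cz(0,100,260),down(YC))
d=snap("top","top4"); s=snap("side","side5")
a=cv2.resize(d["img"][135:245,300:460],(582,400),interpolation=cv2.INTER_CUBIC)
cv2.imwrite("pics/t4.png",a)
```

```text
over t55.4 [ 442.2 -342.7   99.8] ch [ 233.3 -196.3] w0.170 F [ 1.   1.  -1.2] T [ 0.1  -0.15 -0.03] ff 30.0
down True t57.0 [ 442.  -343.     2.5] ch [ 233.6 -196.5] w0.168 F [0.1 1.1 4.6] T [ 0.12 -0.13 -0.01] ff 30.0
up t58.5 [ 441.6 -342.5   99.2] ch [ 233.  -196.8] w0.351 F [ 0.2  0.6 -0.5] T [ 0.09 -0.16  0.03] ff 0.0
```

View pics/t4.png

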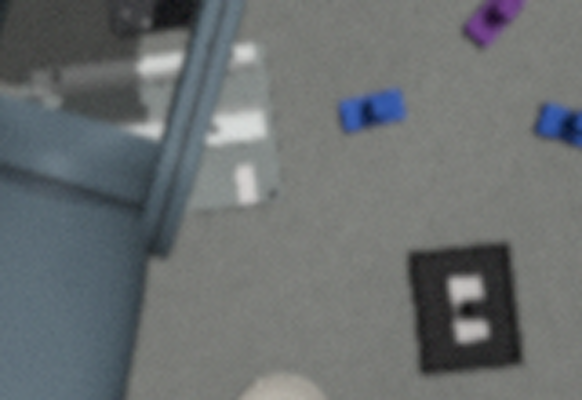

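The gauge stands upright in the case at crop (467,308). Next the cells.

```bash
cat > cell.py <<'E'
from h import *
import sys
def pick(px,py,a,X):
    yw=a+np.pi
    robot.move_gripper(.39)
    robot.move_ptp([px,py,90-D],down(yw))
    r=robot.move_linear([px,py,26-D],speed=70,f_stop=8); robot.sleep(.1); st("at %s"%r)
    if r: return
    robot.move_gripper(0); robot.sleep(.2); st("grip")
    robot.move_linear([px,py,120-D],speed=120); st("lift")
    robot.move_ptp(cz(X,.5,120),down(YC))
    robot.move_linear(cz(X,.5,62),speed=100); robot.sleep(.2)
    r=robot.move_linear(cz(X,.5,29),speed=25,f_stop=6); robot.sleep(.2); st("down %s, expect z %.1f"%(r,32-D))
E
python3 - <<'E'
from cell import *
np.set_printoptions(precision=2,suppress=True)
s=load("side0"); f2=lambda p:np.array(p,float)/6+[189.6,234.6]
for p in([(180,228),(235,268),(190,300),(135,258)],[(400,212),(450,252),(400,285),(350,250)]):
    w=unproj(s,f2(p),48)[:,:2]; e=np.roll(w,-1,0)-w; print(w.mean(0),np.linalg.norm(e,axis=1),(np.arctan2(e[:,1],e[:,0])+.785)%(np.pi/2)-.785)
pick(537,315,-.06,-35)
E
```

```text
[538.62 314.56] [29.28 19.72 29.62 19.49] [ 0.01 -0.02  0.01 -0.03]
[486.81 261.07] [27.3  22.05 25.11 23.99] [-0.07 -0.09  0.01  0.  ]
at False t63.7 [537.5 315.2  -0.8] ch [-404.5   -8.9] w0.388 F [ 0.5  0.4 -0.1] T [ 0.05 -0.18  0.04] ff 0.0
grip t64.2 [537.2 315.1  -1.2] ch [-404.5   -9.2] w0.255 F [-0.1 -0.8  3.9] T [-0.   -0.04  0.05] ff 29.8
lift t65.2 [536.3 314.7  91.6] ch [-404.2  -10.1] w0.258 F [ 1.3 -0.2 -1.1] T [ 0.04 -0.15  0.04] ff 29.8
down True, expect z 4.5 t68.8 [598.9 -49.2   4.8] ch [-35.1   0.4] w0.256 F [ 0.6 -0.1  5.9] T [-0.01 -0.05 -0.01] ff 29.8
```

Run:
```python
from cell import *
robot.move_gripper(.39); robot.move_linear(cz(-35,.5,130),speed=120)
pick(486.5,261,.02,35)
```

```text
at False t72.8 [487.  261.2  -0.9] ch [-358.2  -66.6] w0.391 F [ 0.5 -0.3 -0. ] T [ 0.08 -0.15  0.02] ff 0.0
grip t73.4 [486.8 261.1  -1.2] ch [-358.1  -66.8] w0.264 F [-0.4  0.   3.9] T [ 0.01 -0.11 -0.04] ff 28.3
lift t74.3 [485.8 260.8  91.7] ch [-357.9  -67.8] w0.264 F [ 0.1  0.2 -0.8] T [ 0.07 -0.15 -0.02] ff 28.3
down True, expect z 4.5 t78.0 [ 609.6 -118.9    4.8] ch [35.4  1.1] w0.268 F [-0.2 -0.5  5.7] T [-0.16 -0.17  0.06] ff 28.8
```

Run:
```python
from h import *
robot.move_gripper(.39); robot.move_linear(cz(35,.5,130),speed=120)
robot.move_ptp([300,-450,230],down(YC)); st()
d=snap("top","top5"); s=snap("side","side6")
a=cv2.resize(d["img"][135:245,180:460],(780,306),interpolation=cv2.INTER_CUBIC)
b=cv2.resize(s["img"][150:240,270:510],(780,292),interpolation=cv2.INTER_CUBIC)
cv2.imwrite("pics/f.png",np.vstack([a,b]))
```

```text
t81.2 [ 300.7 -449.4  229.6] ch [ 318.9 -351.4] w0.387 F [-0.4 -0.1  1.6] T [ 0.02 -0.05  0.07] ff 0.0
```

View pics/f.png

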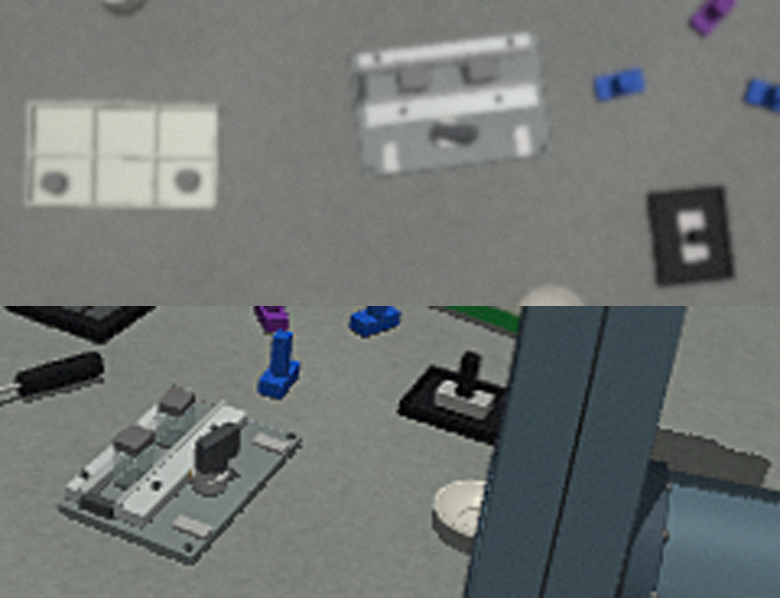

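Both cells stand in the channel (top view (413,78) and (480,70)), the gauge is upright in its case (692,235), the vials are still in the tray and the bar is unchanged. I'm handing in.

```bash
python3 -c "
from bench import robot
print(robot.hand_in())"
```

```text
the job is handed in; nothing more can be done
None
```

I handed the job in at about 81 s; no verdict came back. The gap is about 26 mm (about 1 mm of play, measured by touch), the gauge slid freely from closed end to open end and stands upright in its case, both sample cells are down on the channel floor, and the vials and other bench things were left alone.

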